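# Change a pot over to the other settling plate

## Task

The settling plate with the grain pot on it is due for cleaning. Switch it off at its lever, then move the pot across so that it stands upright in the middle of the other settling plate's dish, let go of it, and only then switch that plate on. Throw each lever fully over, never run a plate without the pot in its dish, and leave the herb pot and the label roll where they are.

Things in the scene. Friction and masses are not known exactly. Their poses are not given: they have to be found in the camera images.
- first_dish (a point): First settling plate (the one that runs at the start, with the pot in its dish): centre of the inner floor of its round steel dish, 56 mm above the table. The dish is 72 mm wide inside, its rim 6 mm high and 6 mm thick. Axes are the machine's: x from switch (near the robot) to dish, z up
- first_pivot (a point): Hinge of the first plate's toggle switch, 58 mm above the table, 102 mm from the dish centre along the machine's -x; the lever swings about the machine's y axis. The machine is a fixed grey box 200 mm long (x), 110 mm wide (y), its top 49 mm above the table
- first_switch_grip (a point): Centre of the black cross-bar on the end of the first plate's switch lever: bar 64 mm long along the machine's y, 20 mm thick, 85 mm from the hinge, 130 mm above the table in either end position, 143 mm at mid-swing. The stem under it is 12 mm thick
- first_switch (a joint): First plate's lever: 0 = off (leans 0.55 rad towards the robot, bar 44 mm on the -x side of the hinge), 1.1 = on (leans 0.55 rad towards the dish, bar 44 mm on the +x side), upright at 0.55. The heavy bar (0.35 kg) holds either end stop with about 1.7 N and falls the rest of the way once past upright
- second_dish (a point): Second settling plate (the one that is off and empty at the start): centre of the inner floor of its round steel dish, 56 mm above the table. The dish is 72 mm wide inside, its rim 6 mm high and 6 mm thick. Axes are the machine's: x from switch (near the robot) to dish, z up
- second_pivot (a point): Hinge of the second plate's toggle switch, 58 mm above the table, 102 mm from the dish centre along the machine's -x; the lever swings about the machine's y axis. The machine is a fixed grey box 200 mm long (x), 110 mm wide (y), its top 49 mm above the table
- second_switch_grip (a point): Centre of the black cross-bar on the end of the second plate's switch lever: bar 64 mm long along the machine's y, 20 mm thick, 85 mm from the hinge, 130 mm above the table in either end position, 143 mm at mid-swing. The stem under it is 12 mm thick
- second_switch (a joint): Second plate's lever: 0 = off (leans 0.55 rad towards the robot, bar 44 mm on the -x side of the hinge), 1.1 = on (leans 0.55 rad towards the dish, bar 44 mm on the +x side), upright at 0.55. The heavy bar (0.35 kg) holds either end stop with about 1.7 N and falls the rest of the way once past upright
- pot_centre (a point): Centre, half-way up, of the steel sauce pot of pale grains that stands in the first plate's dish: round, 64 mm wide at its rim, 48 mm at its foot, 33 mm high, about 0.12 kg; z is its upright axis; grasp it across the rim from above
- herb_pot_centre (a point): Centre of a bystander, a larger steel sauce pot of green herbs on the table, 70 mm wide, 36 mm high; leave alone
- roll_centre (a point): Centre of a bystander, a roll of blank labels lying flat on the table, 68 mm wide, 34 mm high; leave alone
- press_base (a point): Foot, on the table, of the tall green bench press (fixed, always here; not used): it reaches 170 mm towards and away from the robot and 100 mm to either side of this point. Its column, on the side near the robot, is 303 mm high; its hand lever rises from there away from the robot to 463 mm. Keep the arm clear of it
- cabinet_top (a point): Middle of the flat top of the plywood label cabinet (fixed, always here; not used): 110 mm to either side along x and y, 168 mm above the table; on its far side (+x) an upper drawer stands open 50 mm farther. Keep clear of it

How it is judged:
By the outcome, as a careful person would: the job done as asked, in the order asked, and still so for the second after the job is handed in, with the robot touching nothing.
It also fails if it takes over 69 s, if anything falls off the work surface, if the arm or the gripper's body presses on something with over 40 N, if the wrist force passes 120 N, or if a joint passes its speed limit or range.

## Robot

A 6-joint arm with a two-finger parallel gripper is mounted at the origin on the work surface; the furniture and walls round the work are solid. World frame = base frame: x ahead of the robot, y to its left, z up, the work surface at z = 0. Lengths are in mm, angles in rad, forces in N, time in s.
With the tool pointing down it reaches from about 350 to 975 mm from the base axis. Payload 7.1 kg.
Tool frame: the origin (TCP) lies on the mounting face of the last link; the fingertips stand 182 mm ahead of it and the grasp point (between the pads) lies 163 mm ahead of it (ctrl.tip_reach is the distance from the TCP to the fingertips, in mm); z points along the fingers, y is the direction in which the jaws open and shut (so a half turn about z gives the same grasp; the last joint's range is limited). The gripper opens to 88 mm and grips with 3 to 60 N. Pads are 20 mm wide; open, the fingers measure 115 mm over their backs; the gripper's body (75 mm by 178 mm) begins 61 mm behind the grasp point.
Start: joints at [1.083, 0.423, 1.63, -0, 1.089, -0.019], TCP at [282.353, 557.569, 404.675] pointing down, gripper open.
Joint ranges: [-3, 3], [-0.9, 2.11], [0.09, 2.58], [-1.31, 4.45], [0.11, 2.69], [-2.54, 2.54]. Speed limits (rad/s): [2.39, 2.39, 3.01, 3.14, 3.14, 3.14].

## Interface

Orientations are given as a rotation vector (axis times angle).
In Python, from workcell import ctrl gives the robot as it stands.
- The arm moves only by the tool jog_arm, never from a script. Its argument "steps" is a list that holds one entry, the list of rows, each a list of 7 numbers: the shift along the tool's x, y, z in m, then the turn, a rotation vector about the tool's x, y, z in degrees, then the gripper's target within -1 to 1 (shut at 1, half-way at 0, fully open at -1). A call has 1 to 20 rows; each row shifts and turns the commanded pose from where the row before left it, along the tool's axes as they then stand; what a row does not reach is not made up. A row lasts 1/12 s, in which the tool goes at most 41.7 mm and 7.16 degrees, less where a joint would pass 70% of its speed; a pose out of reach is approached as far as the arm can. A call is refused whole if a number of a shift passes 0.0417 or a number of a turn 7.16, either way. A call with a gripper value outside its range is refused whole. The fingers move at their own pace and stop on an object; the grip force is fixed at half the most. Time passes only in rows, so rows that do not move let the fingers close. It gives the time, the measured TCP pose, the force and the opening at its end, in the units of the state.
- ctrl.get_obs(): the state, without advancing time (a new reading comes with each control period).
- ctrl.get_image(name): name is "scene" or "side" or "wrist"; returns the picture (400x640x3 uint8, red, green, blue); there is no depth.
- ctrl.camera_info(name): a dict with "fx", "fy", "cx", "cy" (pixels), "origin" and "attitude" of the camera in the world; the wrist camera has in their place "T_tool_cam" (4x4, takes a point from camera to tool coordinates, whose origin is the TCP and whose axes are the flange's). Camera axes: x right, y down, z forward; pixel columns grow to the right and rows downward; lengths in mm; the calibration is good to about 2 mm. The wrist camera is an equidistant fisheye: a pixel r from the principal point sees the ray r / f radians off the axis. A picture is of the moment at which its call begins: read the wrist's pose just before it. camera_info takes no time and is no camera call.
- ctrl.close_job(): hands the job in, once; it reports no verdict.
Trained networks look in the newest picture that a camera, given by its name, has taken for a name from the list of things; names that differ only in an ending like _2 or _b are one class to them, and where a whole thing is asked for, a point or a joint stands for the part that bears it (a point fixed in the world has none). Each returns a list of dicts, best first, with "p" (0 to 1); they miss things now and then, are a little off and sometimes report something else, mostly with a low value. They report only what shows in the picture. A call takes as long as a camera call.
- ctrl.look_for(thing, camera): "bbox" ([left, top, right, bottom] in pixels, round what is visible of it).
- ctrl.trace(thing, camera): "pixels" (400x640 bool, what is visible of it) and "bbox" ([left, top, right, bottom] in pixels, round what is visible of it).
- ctrl.landmark_of(thing, camera): "uv" ([column, row] in pixels: a listed point, or the origin of a listed thing).
The state is a dict: "t": time; "qpos": joint angles; "qvel": joint speeds; "joint_torque": joint torques, N m; "ee_pos": TCP position; "orientation": TCP orientation; "ft_force": force on the tool from outside, world axes, zero at the start; "moment": the same for the moment, N m; "width": finger opening in mm.
Only numpy, scipy, OpenCV 4.12 (cv2) and the standard library are available. Lean on these libraries where they do the work, as an engineer would, in place of code of your own. Each camera call takes 0.05 s, during which the arm holds its last target.

## Working session

There is one attempt and no reset: what is moved stays moved. The work goes in short steps, Python scripts to look and compute and a tool call to move; the robot and the scene stay as the last step left them, time stands still between calls to the robot, and variables do not carry over. Pictures are saved under pics/ and viewed, and the job is handed in when it is done.

Besides the shell and the picture viewer there is one more tool, called after "Emit:" as name([rows], argument=value, ...), one row to a line, values as JSON. jog_arm: Moves the arm, as the interface text tells. Its arguments: {"type":"object","properties":{"steps":{"type":"array"}},"required":["steps"]}

```bash
ls; mkdir -p pics; cat > h.py <<'E'
import numpy as np, cv2
from scipy.spatial.transform import Rotation as R
from workcell import ctrl
def save(im,n): cv2.imwrite('pics/'+n+'.png',cv2.cvtColor(im,cv2.COLOR_RGB2BGR))
E
python3 - <<'E'
from h import *
o=ctrl.get_obs(); print(o)
for c in ['scene','side','wrist']:
    print(c,ctrl.camera_info(c)); save(ctrl.get_image(c),c+'0')
E
```

```text
pics
{'t': 0.0, 'qpos': array([ 1.08299596e+00,  4.23820752e-01,  1.63069263e+00, -6.72685322e-05,
        1.08860150e+00, -1.90061743e-02]), 'qvel': array([-3.29005791e-05, -1.07792891e-03,  4.85116487e-05,  7.86038167e-04,
       -1.47023818e-03, -9.52376723e-04]), 'joint_torque': array([-3.39418446e-03, -5.44648075e+01, -2.73658901e+01,  6.43178844e-02,
        2.27153470e-02, -8.40910070e-05]), 'ee_pos': array([282.23644059, 557.32749601, 403.91299913]), 'orientation': array([-7.29532495e-01, -3.05537984e+00,  2.33796649e-03]), 'ft_force': array([-0.06972901, -0.30063377,  1.26161113]), 'moment': array([-0.03656893, -0.0297639 ,  0.02924002]), 'width': 88.09397072326982}
scene {'fx': 384.85524675970817, 'fy': 384.85524675970817, 'cx': 317.08165354322625, 'cy': 192.27324111529296, 'origin': array([566.62339068, 702.55468754, 888.1599004 ]), 'attitude': array([-0.11093073, -2.87358197,  1.15781169])}
side {'fx': 363.2868303339462, 'fy': 363.2868303339462, 'cx': 316.90643311369655, 'cy': 207.44567069165845, 'origin': array([1193.47980166, -566.41718601,  761.33420032]), 'attitude': array([-2.01701464, -1.00103502,  0.4956856 ])}
wrist {'fx': 309.70691628693146, 'fy': 309.70691628693146, 'cx': 316.7425000975284, 'cy': 194.08598532942258, 'T_tool_cam': array([[-1.28345777e-03, -9.66503599e-01, -2.56649851e-01,
         6.97860359e+01],
       [ 9.99999112e-01, -1.14807995e-03, -6.77316686e-04,
        -4.32713021e-01],
       [ 3.59974467e-04, -2.56650492e-01,  9.66504214e-01,
         2.07351639e+01],
       [ 0.00000000e+00,  0.00000000e+00,  0.00000000e+00,
         1.00000000e+00]])}
```

View pics/scene0.png

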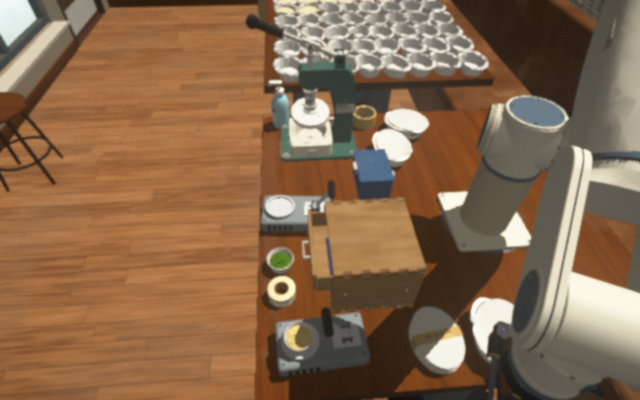

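View pics/side0.png

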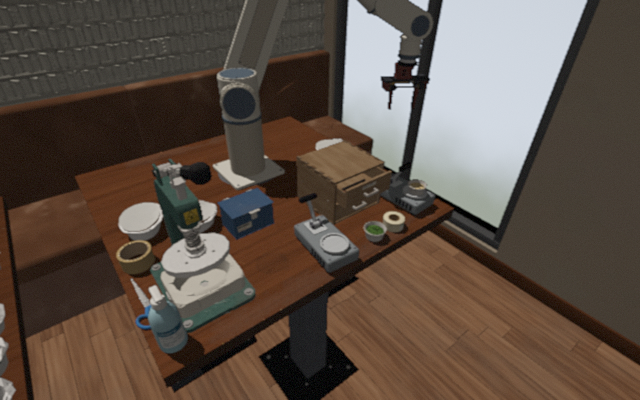

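View pics/wrist0.png

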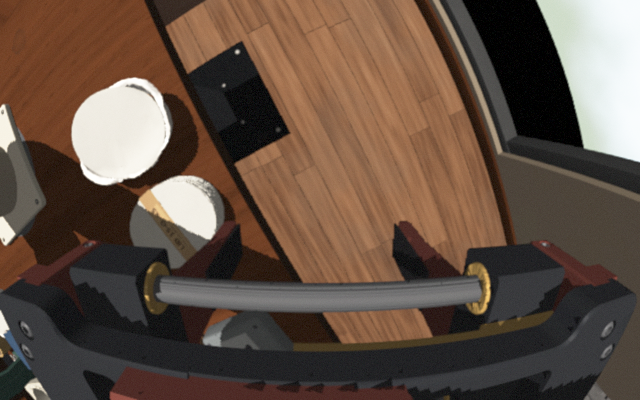

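The scene picture shows the running first plate at about (320,340) with the pot at (298,338). The second plate is at about (290,212) with its empty dish at (279,206). The herbs, label roll and cabinet lie between the plates. The side picture shows the second plate at (327,240), with the first half hidden by the cabinet at (412,192). Next I'll get the landmarks and triangulate.

```bash
cat >> h.py <<'E'
def ray(c,uv,obs=None):
    i=ctrl.camera_info(c); u=(uv[0]-i['cx'])/i['fx']; v=(uv[1]-i['cy'])/i['fy']
    if c=='wrist':
        r=np.hypot(u,v); d=np.array([0,0,1.]) if r<1e-9 else np.array([np.sin(r)*u/r,np.sin(r)*v/r,np.cos(r)])
        T=np.array(i['T_tool_cam']); Rt=R.from_rotvec(obs['orientation']).as_matrix()
        return obs['ee_pos']+Rt@T[:3,3], Rt@T[:3,:3]@d
    d=np.array([u,v,1.]); d/=np.linalg.norm(d)
    return np.array(i['origin']), R.from_rotvec(i['attitude']).as_matrix()@d
def tri(rs):
    A=np.zeros((3,3));b=np.zeros(3)
    for o,d in rs:
        P=np.eye(3)-np.outer(d,d);A+=P;b+=P@o
    x=np.linalg.solve(A,b); return x,[round(float(np.linalg.norm((np.eye(3)-np.outer(d,d))@(x-o))),1) for o,d in rs]
def atz(r,z):
    o,d=r; return o+d*(z-o[2])/d[2]
E
python3 - <<'E'
from h import *
np.set_printoptions(precision=1,suppress=True)
for n,z in [('first_dish',56),('first_pivot',58),('first_switch_grip',130),('pot_centre',72.5),('second_dish',56),('second_pivot',58),('second_switch_grip',130),('herb_pot_centre',18),('roll_centre',17),('press_base',0),('cabinet_top',168)]:
    rs=[]
    for c in ['scene','side']:
        L=ctrl.landmark_of(n,c)
        print(n,c,[(np.round(l['uv'],1),round(l['p'],2)) for l in L[:3]], atz(ray(c,L[0]['uv']),z) if L else '')
        if L: rs.append(ray(c,L[0]['uv']))
    if len(rs)==2: print('   ',tri(rs))
print(ctrl.get_obs()['t'])
E
```

```text
first_dish scene [(array([299.2, 337.3]), 0.85)] [566.8 343.6  56. ]
first_dish side [(array([414.3, 191.6]), 0.57)] [566.8 348.8  56. ]
    (array([567.8, 345.3,  58.5]), [1.1, 1.1])
first_pivot scene [(array([343.6, 332.9]), 0.8)] [468.2 342.1  58. ]
first_pivot side [(array([390.8, 174.8]), 0.86), (array([341. , 158.1]), 0.25)] [441.4 363.4  58. ]
    (array([464.3, 344.7,  72.5]), [6.4, 6.4])
first_switch_grip scene [(array([325.3, 318.3]), 0.92)] [510.7 339.5 130. ]
first_switch_grip side [(array([403.2, 168.2]), 0.56)] [513.6 334.8 130. ]
    (array([510.7, 338.4, 127.5]), [0.2, 0.2])
pot_centre scene [(array([295.1, 340.1]), 0.55)] [575.9 356.2  72.5]
pot_centre side [(array([415.5, 189. ]), 0.64)] [573.3 343.2  72.5]
    (array([572.4, 351.6,  66.8]), [4.1, 4.1])
second_dish scene [(array([281.3, 210.4]), 0.61)] [599.5 -30.6  56. ]
second_dish side [(array([332.7, 244.6]), 0.87)] [607.2 -53.3  56. ]
    (array([598.5, -43.5,  43. ]), [1.9, 1.9])
second_pivot scene [(array([312.9, 205.3]), 0.84)] [507.8 -42.   58. ]
second_pivot side [(array([315.1, 222.9]), 0.8)] [499.6 -35.2
[... 164 characters left out ...]
0.43)] [447.2 -24.8 130. ]
herb_pot_centre scene [(array([279.6, 262.8]), 0.89), (array([297.2, 336.9]), 0.55)] [608.8 121.2  18. ]
herb_pot_centre side [(array([393.5, 217.9]), 0.44)] [595.6 219.8  18. ]
    (array([619.6, 164. ,  68.3]), [15.5, 15.5])
roll_centre scene [(array([282.7, 290.8]), 0.8)] [602.3 204.5  17. ]
roll_centre side [(array([392.9, 216.9]), 0.55), (array([342.3, 158.6]), 0.17)] [589.9 223.3  17. ]
    (array([600.9, 210.7,  29.1]), [1.1, 1.1])
press_base scene [] 
press_base side [] 
cabinet_top scene [(array([371.3, 232.7]), 0.6)] [384.4 153.3 168. ]
cabinet_top side [(array([339.8, 157.6]), 0.58)] [377.7 161.7 168. ]
    (array([384.9, 156.1, 172.4]), [0.7, 0.7])
1.25
```

```bash
cat >> h.py <<'E'
np.set_printoptions(precision=2,suppress=True)
def plan(target,yaw=None):
    "tool-frame shift to target TCP (mm), tool-z turn to bring tool y to yaw (deg, mod 180)"
    o=ctrl.get_obs(); M=R.from_rotvec(o['orientation']).as_matrix()
    d=M.T@(np.array(target)-o['ee_pos']); cur=np.degrees(np.arctan2(M[1,1],M[0,1]))
    print('tcp',o['ee_pos'],'tool x',M[:,0],'y',M[:,1],'z',M[:,2]); print('shift',d,'yaw now',cur,'t',o['t'],'w',o['width'],'F',o['ft_force'])
    if yaw is not None: print('turn about tool z', -(((yaw-cur)+90)%180-90))
    # residual tilt
    z=M.T@np.array([0,0,-1.]); print('tilt fix rotvec deg',np.degrees(np.cross([0,0,1],z)))
E
python3 - <<'E'
from h import *
plan([510,344,400],0)
print(atz(ray('scene',(318,150)),0),[atz(ray('scene',p),0) for p in [(281,158),(354,158)]])
E
```

```text
tcp [282.36 557.59 404.67] tool x [-0.89  0.45  0.  ] y [0.45 0.89 0.  ] z [-0.  0. -1.]
shift [-299.58  -87.7     4.66] yaw now 63.139538905813545 t 1.25 w 87.69854108771726 F [-0.12  0.49 -0.02]
turn about tool z 63.139538905813545
tilt fix rotvec deg [ 0. -0.  0.]
[ 465.72 -358.36    0.  ] [array([ 598.53, -323.83,    0.  ]), array([ 343.24, -306.35,   -0.  ])]
```

Emit:
jog_arm([
  [[-0.0375, -0.011, 0, 0, 0, 0, -1], [-0.0375, -0.011, 0, 0, 0, 0, -1], [-0.0375, -0.011, 0, 0, 0, 0, -1], [-0.0375, -0.011, 0, 0, 0, 0, -1], [-0.0375, -0.011, 0, 0, 0, 0, -1], [-0.0375, -0.011, 0, 0, 0, 0, -1], [-0.0375, -0.011, 0, 0, 0, 0, -1], [-0.0375, -0.011, 0, 0, 0, 0, -1], [0, 0, 0, 0, 0, 7.0, -1], [0, 0, 0, 0, 0, 7.0, -1], [0, 0, 0, 0, 0, 7.0, -1], [0, 0, 0, 0, 0, 7.0, -1], [0, 0, 0, 0, 0, 7.0, -1], [0, 0, 0, 0, 0, 7.0, -1], [0, 0, 0, 0, 0, 7.0, -1], [0, 0, 0, 0, 0, 7.0, -1], [0, 0, 0, 0, 0, 7.0, -1], [0, 0, 0, 0, 0, 0, -1]],
])

```text
t: 2.75
ee_pos: [510.3, 343.5, 404.7]
orientation: [-2.224, -2.219, -0.0]
ft_force: [0.8, -0.5, 0.2]
width: 87.6
```

```bash
python3 - <<'E'
from h import *
o=ctrl.get_obs(); save(ctrl.get_image('wrist'),'wrist1')
for n,z in [('first_dish',56),('first_pivot',58),('first_switch_grip',130),('pot_centre',72.5)]:
    L=ctrl.landmark_of(n,'wrist')
    print(n,[(np.round(l['uv'],1),round(l['p'],2),atz(ray('wrist',l['uv'],o),z)) for l in L[:2]])
    T=ctrl.look_for(n,'wrist'); print('   box',[(np.round(l['bbox']),round(l['p'],2)) for l in T[:2]])
plan([510,344,400],0)
E
```

```text
first_dish []
   box [(array([237., 121., 412., 232.]), 0.82)]
first_pivot [(array([273.3, 179.7]), 0.9, array([462.91, 342.58,  58.  ]))]
   box [(array([235., 120., 414., 227.]), 0.78)]
first_switch_grip [(array([388.6, 271.5]), 0.62, array([578.02, 269.29, 130.  ])), (array([313.7, 193.4]), 0.56, array([507.52, 346.1 , 130.  ]))]
   box [(array([265., 155., 326., 232.]), 0.61)]
pot_centre [(array([373.1, 175.7]), 0.62, array([568.47, 349.72,  72.5 ]))]
   box [(array([341., 145., 408., 206.]), 0.84), (array([362., 306., 410., 340.]), 0.69)]
tcp [510.22 343.54 404.67] tool x [-0.  1. -0.] y [ 1.  0. -0.] z [-0. -0. -1.]
shift [ 0.46 -0.21  4.67] yaw now 0.19033349976606784 t 3.2 w 87.63298979712957 F [ 0.03 -0.07  0.72]
turn about tool z 0.19033349976606928
tilt fix rotvec deg [-0.  0.  0.]
```

View pics/wrist1.png

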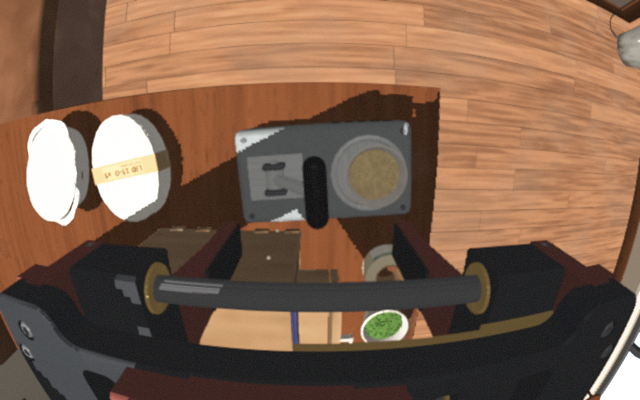

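```bash
python3 - <<'E'
from h import *
o=ctrl.get_obs()
for n,p,z in [('TL',(235,127),49),('TR',(410,120.5),49),('BR',(411,213),49),('BL',(243,222),49),('barT',(315.5,159),135),('barB',(317,226),135),('dishc',(370.5,172.5),62)]:
    print(n,atz(ray('wrist',p,o),z))
im=cv2.imread('pics/wrist1.png'); cv2.imwrite('pics/w1z.png',cv2.resize(im[100:250,215:435],None,fx=3.5,fy=3.5,interpolation=cv2.INTER_CUBIC))
# triangulate with scene
for n,a,b,c in [('bar',(325.3,318.3),(316.5,193.4),(403.2,168.2)),('dish',(299.2,337.3),(370.5,172.5),(414.3,191.6)),('pot',(295.1,340.1),(373.1,175.7),(415.5,189)),('pivot',(343.6,332.9),(273.3,179.7),(390.8,174.8))]:
    print(n,tri([ray('scene',a),ray('wrist',b,o)]),tri([ray('scene',a),ray('wrist',b,o),ray('side',c)]))
E
```

```text
TL [419.97 400.01  49.  ]
TR [612.72 408.19  49.  ]
BR [620.86 301.15  49.  ]
BL [423.53 289.8   49.  ]
barT [508.98 376.28 135.  ]
barB [510.33 318.48 135.  ]
dishc [567.36 351.37  62.  ]
bar (array([511.26, 352.49, 156.04]), [1.5, 1.5]) (array([509.89, 341.3 , 126.37]), [3.3, 3.7, 1.0])
dish (array([565.83, 353.38,  76.56]), [1.3, 1.3]) (array([567.63, 347.54,  57.85]), [3.0, 3.0, 0.8])
pot (array([575.52, 342.51,  38.6 ]), [1.0, 1.0]) (array([571.46, 350.56,  66.54]), [5.3, 2.6, 2.9])
pivot (array([466.23, 343.86,  63.16]), [2.6, 2.6]) (array([464.5 , 344.95,  72.36]), [6.1, 0.7, 6.7])
```

View pics/w1z.png

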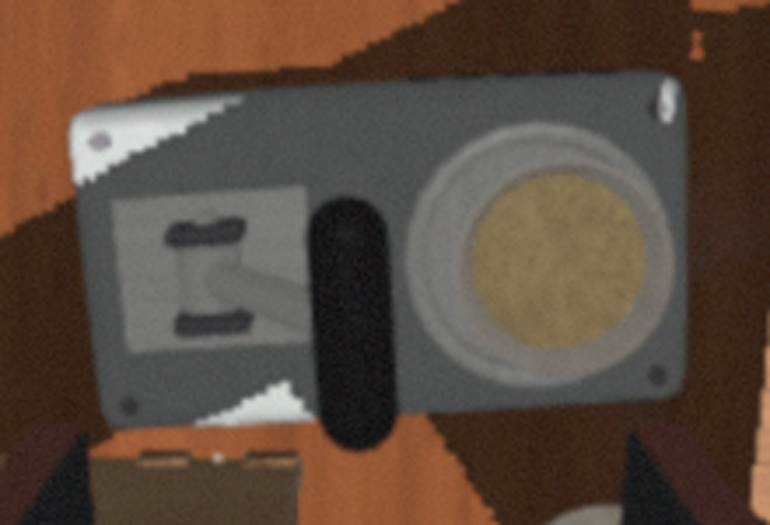

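The wrist view shows the first machine (yaw about 3°), the bar at (316,193) leaning to the dish, and the pot off-centre in its dish at (375,174). The text's geometry checks out: the bar is 46 mm from the hinge and the box is about 197x108 mm. I'll now throw the first lever to off with the fingers straddling the bar.

Emit:
jog_arm([
  [[0.0025, -0.016, 0, 0, 0, 0, -1], [0, 0, 0, 0, 0, -3.0, -1], [0, 0, 0.037, 0, 0, 0, -1], [0, 0, 0.037, 0, 0, 0, -1], [0, 0, 0.036, 0, 0, 0, -1], [0, 0, 0, 0, 0, 0, -1], [0, -0.01, 0, 0, 0, 0, -1], [0, -0.01, 0, 0, 0, 0, -1], [0, -0.01, 0, 0, 0, 0, -1], [0, -0.01, 0, 0, 0, 0, -1], [0, -0.01, 0, 0, 0, 0, -1], [0, -0.01, 0, 0, 0, 0, -1], [0, -0.01, 0, 0, 0, 0, -1], [0, -0.01, 0, 0, 0, 0, -1], [0, -0.01, 0, 0, 0, 0, -1], [0, -0.01, 0, 0, 0, 0, -1], [0, 0, 0, 0, 0, 0, -1]],
])

```text
t: 4.62
ee_pos: [393.3, 340.6, 294.9]
orientation: [2.158, 2.282, 0.002]
ft_force: [1.5, 0.5, 0.3]
width: 87.9
```

```bash
python3 - <<'E'
from h import *
save(ctrl.get_image('wrist'),'wrist2');save(ctrl.get_image('scene'),'scene2');plan([510,344,400],3.2)
im=cv2.imread('pics/scene2.png'); a=cv2.resize(im[270:400,220:440],None,fx=3,fy=3)
cv2.imwrite('pics/s2z.png',a)
E
```

```text
tcp [393.88 340.67 294.85] tool x [-0.06  1.    0.  ] y [1.   0.06 0.  ] z [ 0.  0. -1.]
shift [  -3.07  116.14 -105.13] yaw now 3.1656087112443965 t 4.7167 w 87.72170885849306 F [0.28 0.16 1.98]
turn about tool z -0.03439128875560016
tilt fix rotvec deg [ 0.01 -0.01  0.  ]
```

View pics/wrist2.png

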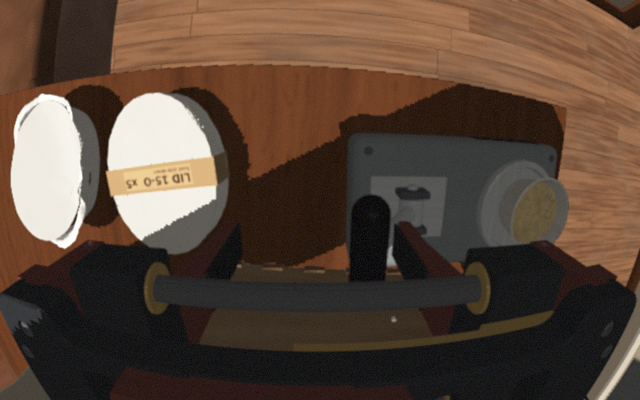

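View pics/s2z.png

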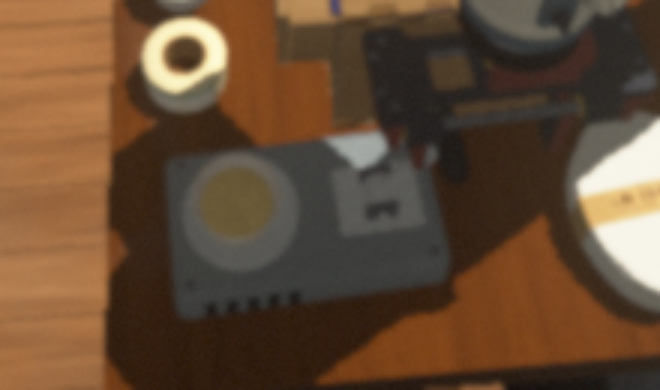

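The wrist picture shows the bar fallen to the robot side, at about (370,240). I'll rise over the pot, which gives a clear view for checking the lever and measuring the pot.

```bash
python3 - <<'E'
from h import *
o=ctrl.get_obs()
for p in [(369,200),(368,240)]: print(atz(ray('wrist',p,o),135))
plan([575,330,340],3.2)
E
```

```text
[416.88 371.7  135.  ]
[418.57 351.25 135.  ]
tcp [393.88 340.67 294.85] tool x [-0.06  1.    0.  ] y [1.   0.06 0.  ] z [ 0.  0. -1.]
shift [-20.65 180.26 -45.12] yaw now 3.1656087112443965 t 4.7167 w 87.72170885849306 F [0.28 0.16 1.98]
turn about tool z -0.03439128875560016
tilt fix rotvec deg [ 0.01 -0.01  0.  ]
```

Emit:
jog_arm([
  [[0, 0, -0.03, 0, 0, 0, -1], [0, 0, -0.03, 0, 0, 0, -1], [-0.004, 0.036, 0, 0, 0, 0, -1], [-0.004, 0.036, 0, 0, 0, 0, -1], [-0.004, 0.036, 0, 0, 0, 0, -1], [-0.004, 0.036, 0, 0, 0, 0, -1], [-0.004, 0.036, 0, 0, 0, 0, -1], [0, 0, 0, 0, 0, 0, -1]],
])

```text
t: 5.38
ee_pos: [580.2, 329.6, 354.4]
orientation: [2.162, 2.277, 0.004]
ft_force: [-0.9, -0.2, 0.4]
width: 87.8
```

```bash
python3 - <<'E'
from h import *
o=ctrl.get_obs();save(ctrl.get_image('wrist'),'wrist3')
for n,z in [('first_dish',56),('first_pivot',58),('first_switch_grip',130),('pot_centre',72.5)]:
    L=ctrl.landmark_of(n,'wrist')
    print(n,[(np.round(l['uv'],1),round(l['p'],2),atz(ray('wrist',l['uv'],o),z)) for l in L[:2]])
T=ctrl.trace('pot_centre','wrist')
for t in T[:2]: print(t['bbox'],t['p'])
im=cv2.imread('pics/wrist3.png'); m=T[0]['pixels'].astype(np.uint8)
cs,_=cv2.findContours(m,0,2); cv2.drawContours(im,cs,-1,(0,0,255),1)
cv2.imwrite('pics/w3z.png',cv2.resize(im[60:260,200:440],None,fx=3,fy=3,interpolation=cv2.INTER_CUBIC))
plan([575,330,340],3.2)
E
```

```text
first_dish []
first_pivot [(array([196.7, 171.9]), 0.65, array([465.75, 342.12,  58.  ]))]
first_switch_grip [(array([114.9, 188.7]), 0.79, array([420.14, 341.52, 130.  ]))]
pot_centre [(array([303.5, 167.6]), 0.94, array([568.3 , 352.71,  72.5 ]))]
[263.0, 134.0, 344.6, 211.7] 0.61
tcp [573.81 330.57 354.4 ] tool x [-0.06  1.   -0.  ] y [ 1.    0.06 -0.  ] z [-0. -0. -1.]
shift [-0.62  1.18 14.4 ] yaw now 3.1886939626913264 t 5.6833 w 87.740525833778 F [-0.35  0.66 -0.12]
turn about tool z -0.01130603730867108
tilt fix rotvec deg [-0.09  0.03  0.  ]
```

View pics/wrist3.png

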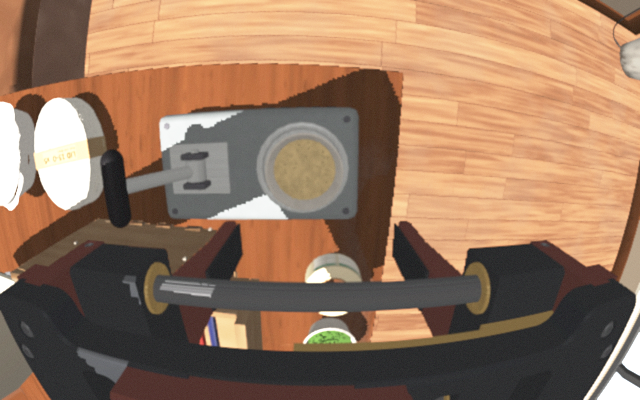

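View pics/w3z.png

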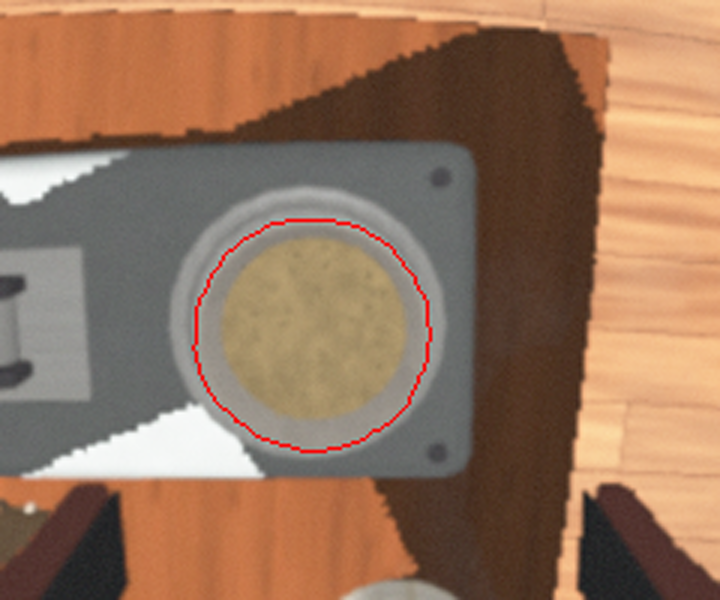

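The lever is fully off: the bar is 46 mm on the robot side of the hinge. The pot rim is at about (304,172). The arm was still settling during that shot, so I'll take steady shots from here and from a second position.

```bash
cat >> h.py <<'E'
def potlook(n='pot_centre'):
    o=ctrl.get_obs(); ctrl.get_image('wrist'); T=ctrl.trace(n,'wrist'); L=ctrl.landmark_of(n,'wrist')
    out={}
    if T:
        m=T[0]['pixels'].astype(np.uint8); cs,_=cv2.findContours(m,0,1); c=max(cs,key=len)
        # project contour to rim height 89, fit circle
        P=np.array([atz(ray('wrist',p[0],o),89)[:2] for p in c]); (cx,cy),r=cv2.minEnclosingCircle(P.astype(np.float32))
        e=cv2.fitEllipse(P.astype(np.float32)); print('trace p',T[0]['p'],'enc',cx,cy,r,'ell',e)
    for l in L[:2]: print(n,l['uv'],l['p'],atz(ray('wrist',l['uv'],o),72.5))
    print('o',repr(o['ee_pos']),repr(o['orientation']))
    return o
E
python3 - <<'E'
from h import *
potlook()
E
```

```text
trace p 0.93 enc 569.14697265625 351.8736877441406 32.78703308105469 ell ((569.1515502929688, 352.012939453125), (63.29922103881836, 64.1955337524414), 26.017833709716797)
pot_centre [312.5, 171.3] 0.8 [568.45 350.42  72.5 ]
o array([573.81, 330.57, 354.4 ]) array([-2.16, -2.28,  0.  ])
```

Emit:
jog_arm([
  [[-0.03, 0.0, 0.02, 0, 0, 0, -1], [-0.03, 0, 0.02, 0, 0, 0, -1], [0, 0, 0, 0, 0, 0, -1], [0, 0, 0, 0, 0, 0, -1]],
])

```text
t: 6.17
ee_pos: [578.2, 270.0, 314.5]
orientation: [-2.161, -2.279, 0.002]
ft_force: [-0.2, 0.5, -0.5]
width: 88.0
```

```bash
python3 - <<'E'
from h import *
potlook(); print(ctrl.get_obs()['t'])
E
```

```text
trace p 0.94 enc 569.5288696289062 351.5454406738281 32.501949310302734 ell ((569.3658447265625, 351.9258728027344), (63.08267593383789, 64.01158142089844), 100.00540924072266)
pot_centre [309.3, 95.9] 0.78 [568.17 351.65  72.5 ]
o array([578.2 , 269.98, 314.46]) array([-2.16, -2.28,  0.  ])
6.3167
```

```bash
python3 - <<'E'
from h import *
plan([569.2,352,249],3.2)
E
```

```text
tcp [578.71 271.7  315.88] tool x [-0.06  1.    0.  ] y [1.   0.06 0.  ] z [ 0.  0. -1.]
shift [80.66 -5.13 66.92] yaw now 3.1847834423258825 t 6.3167 w 87.62260518912176 F [ 0.01  0.09 -0.44]
turn about tool z -0.015216557674122555
tilt fix rotvec deg [ 0.09 -0.04  0.  ]
```

Emit:
jog_arm([
  [[0.04, -0.0025, 0, 0, 0, 0, -1], [0.0405, -0.0025, 0, 0, 0, 0, -1], [0, 0, 0.02, 0, 0, 0, -1], [0, 0, 0, 0, 0, 0, -1], [0, 0, 0, 0, 0, 0, -1]],
])

```text
t: 6.73
ee_pos: [568.3, 351.5, 294.3]
orientation: [-2.157, -2.283, 0.003]
ft_force: [0.0, -0.2, 0.2]
width: 87.7
```

```bash
python3 - <<'E'
from h import *
plan([569.2,352,249],3.2)
E
```

```text
tcp [568.26 351.51 294.31] tool x [-0.06  1.   -0.  ] y [ 1.    0.06 -0.  ] z [-0. -0. -1.]
shift [ 0.48  1.04 45.31] yaw now 3.2567848725558037 t 6.7333 w 87.65952933973229 F [ 0.05 -0.25  0.25]
turn about tool z 0.05678487255580933
tilt fix rotvec deg [-0.1   0.07  0.  ]
```

Emit:
jog_arm([
  [[0.0005, 0.001, 0.015, 0, 0, 0, -1], [0, 0, 0.015, 0, 0, 0, -1], [0, 0, 0.015, 0, 0, 0, -1], [0, 0, 0, 0, 0, 0, -1], [0, 0, 0, 0, 0, 0, -1], [0, 0, 0, 0, 0, 0, 1], [0, 0, 0, 0, 0, 0, 1], [0, 0, 0, 0, 0, 0, 1], [0, 0, 0, 0, 0, 0, 1], [0, 0, 0, 0, 0, 0, 1], [0, 0, 0, 0, 0, 0, 1], [0, 0, 0, 0, 0, 0, 1], [0, 0, 0, 0, 0, 0, 1]],
])

```text
t: 7.82
ee_pos: [570.2, 351.3, 250.3]
orientation: [2.159, 2.281, 0.001]
ft_force: [-1.2, -0.3, 6.3]
width: 61.5
```

```bash
python3 - <<'E'
from h import *
plan([569.2,352,249],3.2);save(ctrl.get_image('wrist'),'wrist4')
E
```

```text
tcp [570.24 351.26 250.29] tool x [-0.05  1.    0.  ] y [1.   0.05 0.  ] z [ 0.  0. -1.]
shift [ 0.8  -1.    1.29] yaw now 3.143308529566337 t 7.8167 w 61.49479081759773 F [-1.16 -0.26  6.27]
turn about tool z -0.056691470433662516
tilt fix rotvec deg [ 0.05 -0.02  0.  ]
```

View pics/wrist4.png

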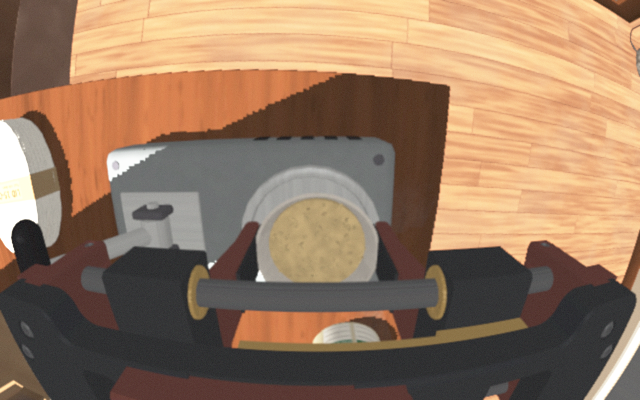

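The pot is held at a width of 61.5 mm, with the fingers either side of its rim at about (260,240) and (380,240). Lifting.

Emit:
jog_arm([
  [[0, 0, -0.005, 0, 0, 0, 1], [0, 0, -0.01, 0, 0, 0, 1], [0, 0, -0.02, 0, 0, 0, 1], [0, 0, -0.03, 0, 0, 0, 1], [0, 0, -0.03, 0, 0, 0, 1], [0, 0, -0.025, 0, 0, 0, 1], [0, 0, 0, 0, 0, 0, 1], [0, 0, 0, 0, 0, 0, 1]],
])

```text
t: 8.53
ee_pos: [570.3, 351.3, 371.8]
orientation: [2.159, 2.281, 0.005]
ft_force: [-0.0, -0.1, -1.3]
width: 61.4
```

```bash
python3 - <<'E'
from h import *
plan([590,-90,370],3.2);save(ctrl.get_image('wrist'),'wrist5')
E
```

```text
tcp [570.25 351.29 371.75] tool x [-0.05  1.    0.  ] y [1.   0.05 0.  ] z [ 0.  0. -1.]
shift [-441.71   -4.48    1.02] yaw now 3.143015757980812 t 8.5333 w 61.39906405217008 F [-0.04 -0.09 -1.28]
turn about tool z -0.056984242019183284
tilt fix rotvec deg [ 0.18 -0.09  0.  ]
```

View pics/wrist5.png

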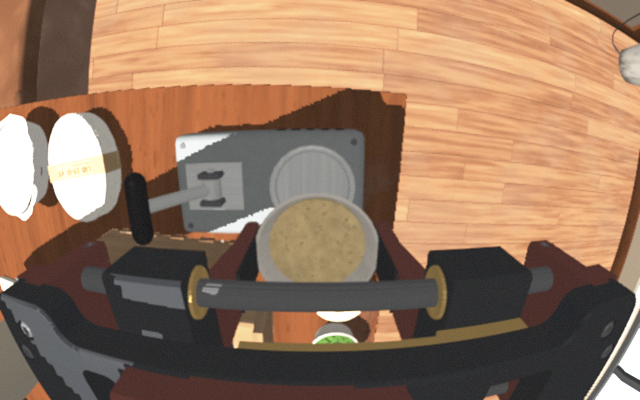

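The pot came up level, and the first dish is empty at (312,185). Carrying it over to the second plate.

Emit:
jog_arm([
  [[-0.015, 0, 0, 0, 0, 0, 1], [-0.025, 0, 0, 0, 0, 0, 1], [-0.025, 0, 0, 0, 0, 0, 1], [-0.025, 0, 0, 0, 0, 0, 1], [-0.025, 0, 0, 0, 0, 0, 1], [-0.025, 0, 0, 0, 0, 0, 1], [-0.025, 0, 0, 0, 0, 0, 1], [-0.025, 0, 0, 0, 0, 0, 1], [-0.025, 0, 0, 0, 0, 0, 1], [-0.025, 0, 0, 0, 0, 0, 1], [-0.025, 0, 0, 0, 0, 0, 1], [-0.025, 0, 0, 0, 0, 0, 1], [-0.025, 0, 0, 0, 0, 0, 1], [-0.025, 0, 0, 0, 0, 0, 1], [-0.025, 0, 0, 0, 0, 0, 1], [-0.025, 0, 0, 0, 0, 0, 1], [-0.025, 0, 0, 0, 0, 0, 1], [-0.015, 0, 0, 0, 0, 0, 1], [0, 0, 0, 0, 0, 0, 1], [0, 0, 0, 0, 0, 0, 1]],
])

```text
t: 10.25
ee_pos: [593.0, -78.9, 368.6]
orientation: [-2.161, -2.278, 0.002]
ft_force: [0.0, 0.3, -0.9]
width: 61.9
```

```bash
cat >> h.py <<'E'
def dishlook(tag):
    o=ctrl.get_obs(); save(ctrl.get_image('wrist'),tag)
    for n,z in [('second_dish',56),('second_pivot',58),('second_switch_grip',130)]:
        L=ctrl.landmark_of(n,'wrist')
        print(n,[(np.round(l['uv'],1),round(l['p'],2),atz(ray('wrist',l['uv'],o),z)) for l in L[:2]])
    plan([590,-90,370],3.2); np.savez(tag+'.npz',p=o['ee_pos'],r=o['orientation'])
E
python3 - <<'E'
from h import *
dishlook('wrist6')
E
```

```text
second_dish [(array([330.6, 153.7]), 0.79, array([603.6 , -46.62,  56.  ]))]
second_pivot [(array([227.2, 141.4]), 0.7, array([503.74, -38.47,  58.  ]))]
second_switch_grip [(array([147.1, 143.1]), 0.73, array([457.08, -32.96, 130.  ]))]
tcp [593.46 -77.2  369.41] tool x [-0.06  1.    0.  ] y [ 1.    0.06 -0.  ] z [-0.  0. -1.]
shift [-12.59  -4.17  -0.59] yaw now 3.2089714843125865 t 10.45 w 61.50205887750647 F [ 1.08 -0.25 -1.01]
turn about tool z 0.008971484312581879
tilt fix rotvec deg [-0.04 -0.02  0.  ]
```

View pics/wrist6.png

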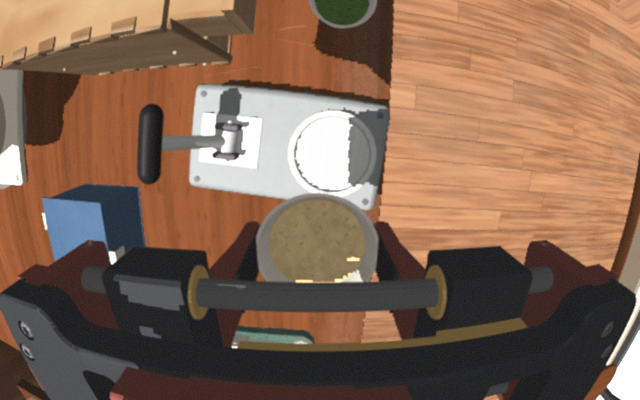

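The second dish is at (332,152) and empty, with its lever off at (150,143). The machine yaw is about -4 to -5°. Taking the second view.

Emit:
jog_arm([
  [[-0.03, 0, 0, 0, 0, 4, 1], [-0.02, 0, 0, 0, 0, 4, 1], [0, 0, 0, 0, 0, 0, 1], [0, 0, 0, 0, 0, 0, 1], [0, 0, 0, 0, 0, 0, 1]],
])

```text
t: 10.87
ee_pos: [594.9, -127.2, 369.6]
orientation: [-2.311, -2.127, -0.0]
ft_force: [-0.3, -0.1, -1.2]
width: 61.6
```

```bash
python3 - <<'E'
from h import *
dishlook('wrist7')
a=np.load('wrist6.npz')
im=cv2.imread('pics/wrist7.png'); cv2.imwrite('pics/w7z.png',cv2.resize(im[30:220,130:400],None,fx=2.9,fy=2.9,interpolation=cv2.INTER_CUBIC))
E
```

```text
second_dish [(array([321. , 100.2]), 0.74, array([605.51, -45.54,  56.  ]))]
second_pivot [(array([212.3, 103.4]), 0.76, array([501.42, -36.5 ,  58.  ]))]
second_switch_grip [(array([135.6, 108.4]), 0.69, array([459.49, -34.3 , 130.  ]))]
tcp [ 594.98 -127.22  369.67] tool x [0.08 1.   0.  ] y [ 1.   -0.08 -0.  ] z [-0.  0. -1.]
shift [36.68 -8.05 -0.33] yaw now -4.768436346081758 t 11.0667 w 61.58236678062727 F [ 0.12  0.35 -1.77]
turn about tool z -7.968436346081759
tilt fix rotvec deg [-0.01 -0.01  0.  ]
```

View pics/w7z.png

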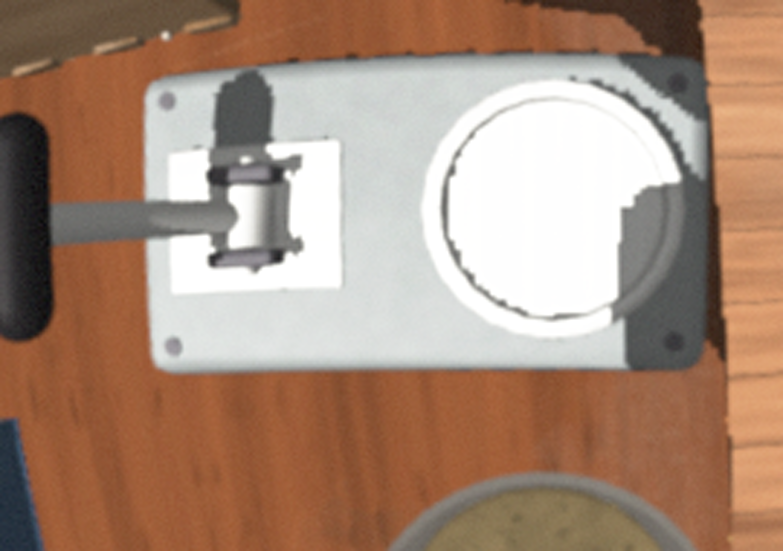

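```bash
python3 - <<'E'
from h import *
im=cv2.imread('pics/wrist6.png'); cv2.imwrite('pics/w6z.png',cv2.resize(im[75:215,180:400],None,fx=3.5,fy=3.5,interpolation=cv2.INTER_CUBIC))
a=np.load('wrist7.npz'); o=dict(ee_pos=a['p'],orientation=a['r'])
Z=[(422,210),(686,205),(556,80),(560,336),(462,120),(648,298)]
P=np.array([atz(ray('wrist',(130+(x+.5)/2.9-.5,30+(y+.5)/2.9-.5),o),62) for x,y in Z]); print(P)
print(P[:2].mean(0),P[2:4].mean(0),P[4:].mean(0), np.linalg.norm(P[0]-P[1]),np.linalg.norm(P[2]-P[3]))
Q=[(147,77),(703,57),(703,368),(152,372)]
C=np.array([atz(ray('wrist',(130+x/2.9,30+y/2.9),o),49) for x,y in Q]); print(C,C.mean(0))
for i,j in [(0,1),(3,2)]: d=C[j]-C[i]; print(np.degrees(np.arctan2(d[1],d[0])),np.linalg.norm(d))
for i,j in [(3,0),(2,1)]: d=C[j]-C[i]; print(np.degrees(np.arctan2(d[1],d[0]))-90,np.linalg.norm(d))
E
```

```text
[[563.39 -43.48  62.  ]
 [646.97 -48.72  62.  ]
 [609.17  -5.61  62.  ]
 [603.57 -87.89  62.  ]
 [578.6  -15.88  62.  ]
 [632.61 -77.82  62.  ]]
[605.18 -46.1   62.  ] [606.37 -46.75  62.  ] [605.61 -46.85  62.  ] 83.74631028845151 82.47156630751903
[[ 467.9    18.75   49.  ]
 [ 659.35    1.72   49.  ]
 [ 651.63 -104.11   49.  ]
 [ 457.57  -87.11   49.  ]] [559.11 -42.69  49.  ]
-5.082757837713354 192.21067398857204
-5.007462052049827 194.80182492176272
-5.573676719780991 106.35693856600678
-4.1757358324305045 106.11032964929154
```

View pics/w6z.png

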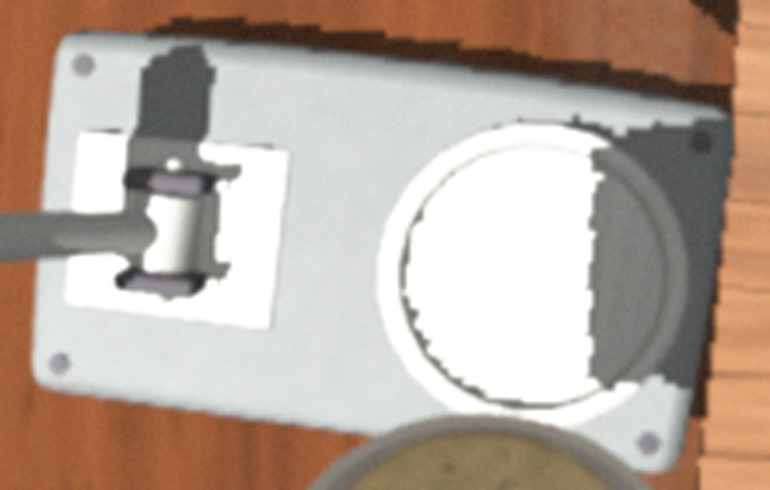

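```bash
python3 - <<'E'
from h import *
from scipy.optimize import least_squares
a=np.load('wrist6.npz'); o6=dict(ee_pos=a['p'],orientation=a['r']);a=np.load('wrist7.npz'); o7=dict(ee_pos=a['p'],orientation=a['r'])
Z6=[(378,268),(690,268),(532,122),(425,165),(655,185),(395,340)]
Z7=[(422,210),(686,205),(556,80),(560,336),(462,120),(648,298)]
r6=[ray('wrist',(180+(x+.5)/3.5-.5,75+(y+.5)/3.5-.5),o6) for x,y in Z6]
r7=[ray('wrist',(130+(x+.5)/2.9-.5,30+(y+.5)/2.9-.5),o7) for x,y in Z7]
def f(p): return [np.linalg.norm((atz(r,p[2])-p)[:2])-42 for r in r6+r7]
s=least_squares(f,[605,-46,60]); print(s.x,s.fun)
for rr in (r6,r7):
    s=least_squares(lambda q:[np.linalg.norm((atz(r,62)[:2]-q))-42 for r in rr],[605,-46]);print(s.x)
b=(605.6,-46.5)
# held pot pose check
T=ctrl.trace('pot_centre','wrist'); print(len(T) and (T[0]['p'],T[0]['bbox']))
m=T[0]['pixels'].astype(np.uint8); cs,_=cv2.findContours(m,0,1); c=max(cs,key=len)
P=[atz(ray('wrist',p[0],o7),o7['ee_pos'][2]-163+1.7)[:2] for p in c]; print('pot offset from tcp', cv2.minEnclosingCircle(np.array(P,np.float32)),o7['ee_pos'])
plan([605.6,-46.5,300],-5)
E
```

```text
[605.28 -46.7   57.75] [ 0.29  0.53  0.03  0.3  -0.84 -0.47  0.58  0.42  0.05 -0.33 -0.55 -0.05]
[605.23 -46.8 ]
[605.27 -46.84]
(0.65, [253.5, 194.5, 378.5, 280.8])
pot offset from tcp ((594.731689453125, -125.56256866455078), 32.01101303100586) [ 594.89 -127.21  369.6 ]
tcp [ 594.97 -127.33  369.69] tool x [0.08 1.   0.  ] y [ 1.   -0.08 -0.  ] z [-0.  0. -1.]
shift [81.43  3.86 69.7 ] yaw now -4.777967395001329 t 11.1167 w 61.50869762307017 F [-0.22 -0.45 -1.26]
turn about tool z 0.22203260499867383
tilt fix rotvec deg [-0.01 -0.    0.  ]
```

Both views agree on the dish centre (605.3, -46.8), with a fitted rim diameter of about 84 mm and rim height within 4 mm of the text. Moving over it and partway down.

Emit:
jog_arm([
  [[0.02, 0.001, 0, 0, 0, 0.2, 1], [0.02, 0.001, 0, 0, 0, 0, 1], [0.02, 0.001, 0, 0, 0, 0, 1], [0.02, 0.001, 0, 0, 0, 0, 1], [0, 0, 0.025, 0, 0, 0, 1], [0, 0, 0.025, 0, 0, 0, 1], [0, 0, 0.025, 0, 0, 0, 1], [0, 0, 0.01, 0, 0, 0, 1], [0, 0, 0.01, 0, 0, 0, 1], [0, 0, 0, 0, 0, 0, 1], [0, 0, 0, 0, 0, 0, 1], [0, 0, 0, 0, 0, 0, 1]],
])

```text
t: 12.12
ee_pos: [606.5, -49.0, 275.9]
orientation: [2.316, 2.12, 0.002]
ft_force: [0.9, -0.9, -0.5]
width: 61.7
```

```bash
python3 - <<'E'
from h import *
plan([605.3,-47.6,250.5],-5);save(ctrl.get_image('wrist'),'wrist8');plan([605.3,-47.6,250.5],-5)
E
```

```text
tcp [606.52 -48.95 275.88] tool x [ 0.09  1.   -0.  ] y [ 1.   -0.09  0.  ] z [ 0. -0. -1.]
shift [ 1.24 -1.38 25.37] yaw now -5.064531228466233 t 12.1167 w 61.66532748808115 F [ 0.91 -0.91 -0.54]
turn about tool z -0.06453122846623671
tilt fix rotvec deg [ 0.11  0.   -0.  ]
tcp [606.53 -48.95 276.04] tool x [ 0.09  1.   -0.  ] y [ 1.   -0.09  0.  ] z [ 0. -0. -1.]
shift [ 1.24 -1.4  25.54] yaw now -5.0657638404356105 t 12.1667 w 61.53560317625845 F [ 0.3  -1.27 -0.68]
turn about tool z -0.06576384043560779
tilt fix rotvec deg [ 0.13  0.   -0.  ]
```

View pics/wrist8.png

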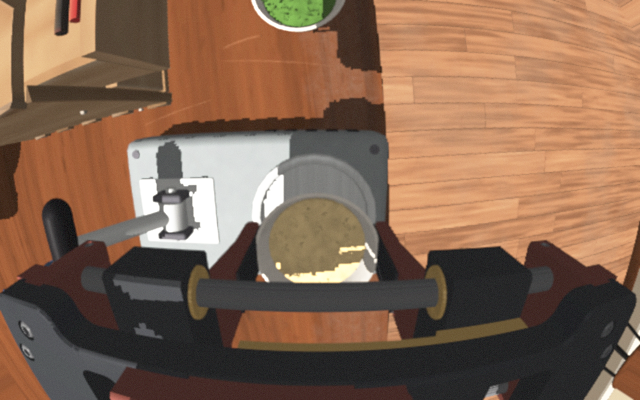

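The dish rim is centred under the pot at about (316,215), as expected. Lowering.

Emit:
jog_arm([
  [[0.0012, -0.0014, 0.008, 0, 0, 0, 1], [0, 0, 0.008, 0, 0, 0, 1], [0, 0, 0.006, 0, 0, 0, 1], [0, 0, 0.001, 0, 0, 0, 1], [0, 0, 0, 0, 0, 0, 1], [0, 0, 0, 0, 0, 0, 1], [0, 0, 0, 0, 0, 0, 1]],
])

```text
t: 12.75
ee_pos: [604.8, -47.5, 251.8]
orientation: [2.317, 2.121, 0.0]
ft_force: [-0.6, 0.8, -1.1]
width: 61.7
```

```bash
python3 - <<'E'
from h import *
plan([605.3,-47.6,250.5],-5)
E
```

```text
tcp [604.77 -47.5  251.75] tool x [0.09 1.   0.  ] y [ 1.   -0.09  0.  ] z [ 0. -0. -1.]
shift [-0.05  0.54  1.25] yaw now -5.06065531561218 t 12.75 w 61.67159121802596 F [-0.55  0.79 -1.09]
turn about tool z -0.060655315612180516
tilt fix rotvec deg [ 0.01 -0.    0.  ]
```

Emit:
jog_arm([
  [[0, 0.0005, 0.001, 0, 0, 0, 1], [0, 0, 0.0005, 0, 0, 0, 1], [0, 0, 0, 0, 0, 0, 1], [0, 0, 0, 0, 0, 0, 1]],
])

```text
t: 13.08
ee_pos: [605.3, -47.5, 250.3]
orientation: [2.317, 2.121, 0.001]
ft_force: [1.0, 0.1, -0.2]
width: 61.9
```

```bash
python3 - <<'E'
from h import *
plan([605.3,-47.6,250.5],-5)
E
```

```text
tcp [605.27 -47.53 250.34] tool x [0.09 1.   0.  ] y [ 1.   -0.09  0.  ] z [ 0. -0. -1.]
shift [-0.06  0.03 -0.16] yaw now -5.058853971038 t 13.0833 w 61.91364792627918 F [ 0.96  0.05 -0.25]
turn about tool z -0.058853971038004715
tilt fix rotvec deg [ 0.03 -0.    0.  ]
```

Emit:
jog_arm([
  [[0, 0, 0.0006, 0, 0, 0, 1], [0, 0, 0, 0, 0, 0, 1], [0, 0, 0, 0, 0, 0, -1], [0, 0, 0, 0, 0, 0, -1], [0, 0, 0, 0, 0, 0, -1], [0, 0, 0, 0, 0, 0, -1], [0, 0, 0, 0, 0, 0, -1], [0, 0, 0, 0, 0, 0, -1], [0, 0, 0, 0, 0, 0, -1], [0, 0, 0, 0, 0, 0, -1]],
])

```text
t: 13.92
ee_pos: [605.1, -47.5, 249.5]
orientation: [-2.317, -2.121, 0.0]
ft_force: [0.1, 0.4, -0.4]
width: 88.1
```

Emit:
jog_arm([
  [[0, 0, -0.01, 0, 0, 0, -1], [0, 0, -0.02, 0, 0, 0, -1], [0, 0, -0.035, 0, 0, 0, -1], [-0.03, 0, -0.035, 0, 0, 0, -1], [-0.03, 0, 0, 0, 0, 0, -1], [0, 0, 0, 0, 0, 0, -1], [0, 0, 0, 0, 0, 0, -1], [0, 0, 0, 0, 0, 0, -1]],
])

```text
t: 14.58
ee_pos: [599.8, -104.3, 346.2]
orientation: [-2.318, -2.12, 0.0]
ft_force: [-0.1, 0.0, -0.3]
width: 87.6
```

```bash
python3 - <<'E'
from h import *
dishlook('wrist9'); potlook()
E
```

```text
second_dish []
second_pivot [(array([203.8, 128.7]), 0.63, array([503.84, -36.26,  58.  ]))]
second_switch_grip [(array([113.8, 141.6]), 0.89, array([455.83, -33.47, 130.  ]))]
tcp [ 600.   -103.62  345.57] tool x [0.09 1.   0.  ] y [ 1.   -0.09 -0.  ] z [-0.  0. -1.]
shift [ 12.7  -11.18 -24.41] yaw now -5.003200882137483 t 14.7833 w 87.55876162548572 F [0.08 0.34 0.09]
turn about tool z -8.20320088213748
tilt fix rotvec deg [-0.08 -0.01  0.  ]
trace p 0.72 enc 605.154541015625 -46.520790100097656 32.25809097290039 ell ((605.265625, -46.875057220458984), (62.51041030883789, 63.334983825683594), 93.37837982177734)
pot_centre [316.7, 129.2] 0.58 [604.51 -46.96  72.5 ]
o array([ 600.  , -103.62,  345.57]) array([-2.32, -2.12,  0.  ])
```

View pics/wrist9.png

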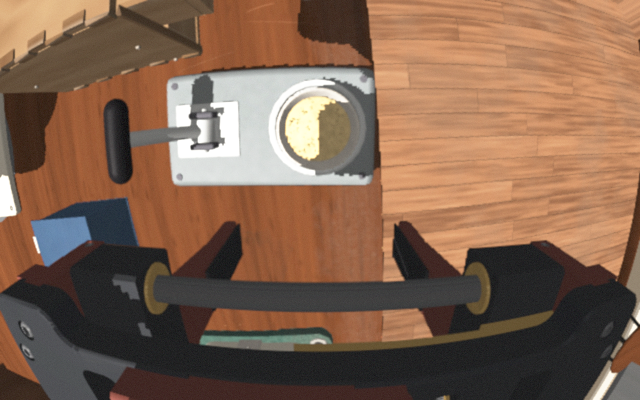

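The pot stands upright, centred within 0.5 mm of the dish centre, and released. Next is the second lever.

```bash
python3 - <<'E'
from h import *
plan([474,-35.3,294],-5)
for p in [(135,205),(30,222),(90,235)]: print(atz(ray('wrist',p,ctrl.get_obs()),80))
E
```

```text
tcp [ 600.11 -103.87  345.82] tool x [0.09 1.   0.  ] y [ 1.   -0.09 -0.  ] z [-0.  0. -1.]
shift [  57.28 -131.58   51.93] yaw now -5.015246163300715 t 14.9333 w 87.6329080155257 F [ 0.84 -0.32  0.25]
turn about tool z -0.015246163300716375
tilt fix rotvec deg [-0.05 -0.01  0.  ]
[429.08 -95.02  80.  ]
[ 246.48 -103.81   80.  ]
[ 356.42 -123.07   80.  ]
```

Emit:
jog_arm([
  [[0.015, -0.033, 0, 0, 0, 0, -1], [0.015, -0.033, 0, 0, 0, 0, -1], [0.015, -0.033, 0, 0, 0, 0, -1], [0.0123, -0.0326, 0, 0, 0, 0, -1], [0, 0, 0, 0, 0, 0, -1], [0, 0, 0.026, 0, 0, 0, -1], [0, 0, 0.026, 0, 0, 0, -1], [0, 0, 0, 0, 0, 0, -1], [0, 0.01, 0, 0, 0, 0, -1], [0, 0.01, 0, 0, 0, 0, -1], [0, 0.01, 0, 0, 0, 0, -1], [0, 0.01, 0, 0, 0, 0, -1], [0, 0.01, 0, 0, 0, 0, -1], [0, 0.01, 0, 0, 0, 0, -1], [0, 0.01, 0, 0, 0, 0, -1], [0, 0.01, 0, 0, 0, 0, -1], [0, 0.01, 0, 0, 0, 0, -1], [0, 0.01, 0, 0, 0, 0, -1], [0, 0, 0, 0, 0, 0, -1], [0, 0, 0, 0, 0, 0, -1]],
])

```text
t: 16.6
ee_pos: [573.9, -44.6, 293.8]
orientation: [-2.317, -2.121, 0.001]
ft_force: [-1.8, 0.9, 0.5]
width: 87.9
```

```bash
python3 - <<'E'
from h import *
save(ctrl.get_image('wrist'),'wrist10'); plan([500,-120,380],-5)
E
```

```text
tcp [573.8  -44.57 293.97] tool x [0.09 1.   0.  ] y [ 1.   -0.09 -0.  ] z [-0.  0. -1.]
shift [-81.64 -66.91 -86.  ] yaw now -5.058857364892516 t 16.65 w 87.74849022774809 F [-1.06 -0.18  0.86]
turn about tool z -0.058857364892517694
tilt fix rotvec deg [-0.03 -0.    0.  ]
```

View pics/wrist10.png

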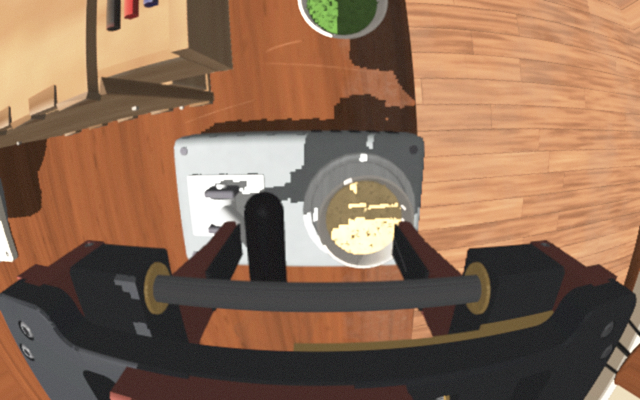

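The bar has gone over to the dish side, at about (265,235). Rising clear and checking.

Emit:
jog_arm([
  [[0, 0, -0.03, 0, 0, 0, -1], [0, 0, -0.03, 0, 0, 0, -1], [-0.027, -0.015, -0.02, 0, 0, 0, -1], [-0.027, -0.015, 0, 0, 0, 0, -1], [-0.027, -0.015, 0, 0, 0, 0, -1], [0, 0, 0, 0, 0, 0, -1], [0, 0, 0, 0, 0, 0, -1], [0, 0, 0, 0, 0, 0, -1]],
])

```text
t: 17.32
ee_pos: [522.1, -121.2, 374.5]
orientation: [2.317, 2.12, 0.001]
ft_force: [0.6, 0.5, 0.0]
width: 87.8
```

```bash
python3 - <<'E'
from h import *
dishlook('wrist11'); potlook(); save(ctrl.get_image('scene'),'scene11'); save(ctrl.get_image('side'),'side11'); print(ctrl.get_obs()['ft_force'])
for n,z in [('herb_pot_centre',18),('roll_centre',17),('first_switch_grip',130),('second_switch_grip',130)]:
    for l in ctrl.landmark_of(n,'scene')[:2]: print(n,l['uv'],l['p'],atz(ray('scene',l['uv']),z))
E
```

```text
second_dish []
second_pivot [(array([290.6, 102.3]), 0.94, array([505.06, -38.86,  58.  ]))]
second_switch_grip [(array([342.8,  96.5]), 0.82, array([548.28, -41.18, 130.  ]))]
tcp [ 522.27 -120.53  374.02] tool x [0.09 1.   0.  ] y [ 1.   -0.09  0.  ] z [ 0.  0. -1.]
shift [36.3  64.82  4.02] yaw now -4.9902981582075325 t 17.5167 w 87.4819034753837 F [ 0.17 -0.11 -0.25]
turn about tool z -8.190298158207526
tilt fix rotvec deg [ 0.   -0.01  0.  ]
trace p 0.74 enc 604.7494506835938 -46.663021087646484 31.935091018676758 ell ((604.7902221679688, -46.713993072509766), (61.7066535949707, 62.56267166137695), 32.3264045715332)
pot_centre [401.5, 106.4] 0.96 [606.41 -49.64  72.5 ]
o array([ 522.27, -120.53,  374.02]) array([-2.32, -2.12, -0.  ])
[-0.39  0.18  0.72]
herb_pot_centre [280.6, 266.5] 0.67 [606.36 132.97  18.  ]
roll_centre [281.9, 292.8] 0.79 [604.42 209.9   17.  ]
first_switch_grip [281.3, 291.8] 0.69 [600.78 271.28 130.  ]
second_switch_grip [295.6, 188.2] 0.74 [555.87 -44.12 130.  ]
second_switch_grip [314.2, 210.2] 0.46 [510.83  40.01 130.  ]
```

View pics/wrist11.png

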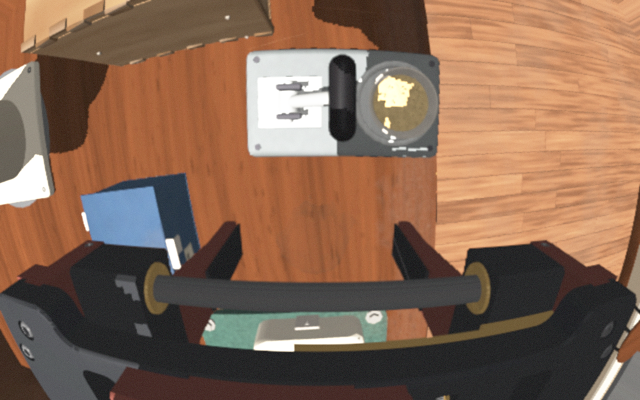

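View pics/scene11.png

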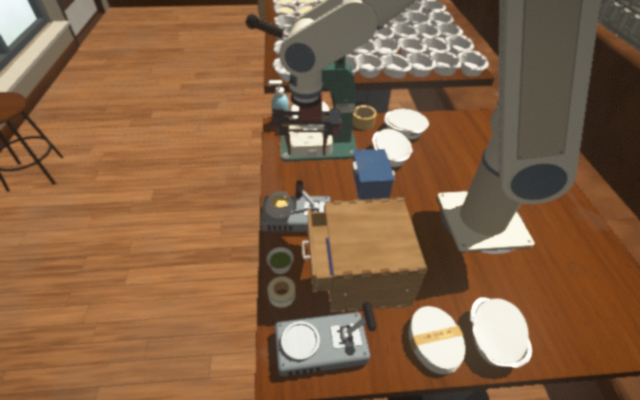

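View pics/side11.png

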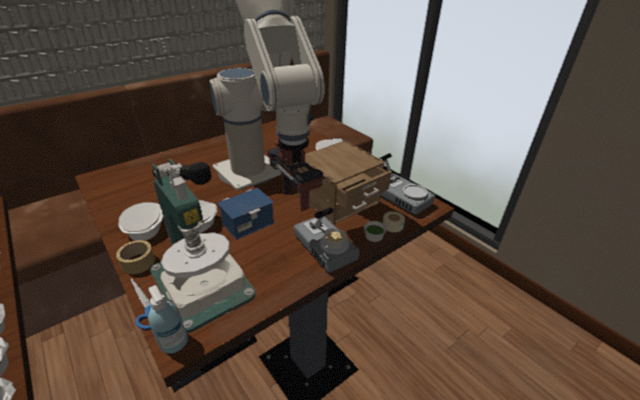

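Everything is in place. The first lever is off at (369,317) in the scene picture, and the first dish is empty. The second lever is over to the dish side, 44 mm past its hinge. The pot is upright in the second dish, the herb pot and roll have not moved, and the arm is clear.

```bash
python3 - <<'E'
from h import *
print(ctrl.close_job())
E
```

```text
the job is handed in; nothing more can be done
None
```

The job is done and handed in at about 18 s of the 69 s allowed. In order, I switched the first plate off, moved the pot to the second plate's dish, let go of it, and then switched the second plate on.

**Last checks:**
- **First lever:** the bar measured about 46 mm on the robot side of its hinge, against 44 mm for fully off.
- **Second lever:** the bar measured about 43–44 mm on the dish side of its hinge, so it is fully on.
- **Pot:** it stands upright, within 0.6 mm of the dish centre by its traced outline. The network's own landmark for the pot read about 3 mm off; I trusted the outline.
- **Bystanders and arm:** the herb pot and label roll look unmoved in the pictures. The arm is clear, with the wrist force near zero.

**Readings that disagreed:**
- The network's herb-pot point in the scene camera shifted about 12 mm between the first and last looks, and the roll's about 6 mm. The picture shows both in the same place, and the arm never went near them.
- In the last scene picture the network took the label roll for the first lever's bar, so I ignored that reading. The first lever's figure comes from the wrist camera just after I threw it.
- The fitted height of the second dish's rim came out at 58 mm against the 62 mm given. It did not affect the placing.

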